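Close, pin and squeeze a display bonding jig

TASK

Start the vacuum with a full press and release of the red button on the white control box, then swing the blue jaw of the bonding jig shut against the display panel and push the yellow-headed locking pin from its stand fully home through the aligned holes of the two jaws. Finish holding: the gripper lets go of the pin, grips across both closed jaws from outside and keeps squeezing them together, and the program ends while it squeezes. Leave the bottle, the jar and the screwdriver where they are.

Things in the scene. Friction and masses are not known exactly. Their poses are not given: they have to be found in the camera images.
- jig: bonding jig, fixed: grey base plate 130 x 210 x 12 mm (x, y, z), origin at the centre of its underside. Jaws run along its y; panel in the plane x = 0, fixed jaw on the +x side, swinging jaw on the -x side. Hinge post (radius 11 mm, up to z = 60 mm) at x = 0, y = +65 mm; pin hole at x = 0, y = -78 mm. Shut jaws span x = -23 to +23 mm, y = -61 to +50 mm, up to z = 56 mm
- fixed_jaw: aluminium fixed jaw with the dark glass display panel on it (panel 6 mm thick, top at z = 62 mm, y = -53 to +43 mm); its frame is that of jig (same origin and axes). Bar x = 3 to 23 mm, z = 12 to 56 mm; at its -y end the lower lug, 34 x 34 mm, z = 12 to 38 mm, with the lower hole
- jaw_block: blue swinging jaw, origin on the hinge axis at table height; its frame turns with the jaw and is parallel to the jig's frame when shut. Bar x = -23 to -3 mm, y = -126 to -15 mm, z = 14 to 56 mm; at its free end the upper lug, 34 x 34 mm, centred on x = 0, y = -143 mm, z = 40 to 54 mm, with the upper hole
- swing (a joint): angle of the swinging jaw about its vertical hinge: 0 = shut against the panel (hard stop), up to 1.2 rad open, the free end then swinging out to the jig's -x side (clockwise from above as it opens). It stays where it is left; 0.2 N m of friction
- hinge (a point): point on the hinge axis, 56 mm above the table; axes as the jig's
- upper_hole (a point): centre of the mouth of the 12 mm hole in the blue upper lug, on its top face (z = 54 mm above the table); hole vertical, 14 mm long
- lower_hole (a point): centre of the mouth of the 12 mm hole in the aluminium lower lug, on its top face (z = 38 mm), vertical, 26 mm deep down to the base plate. The upper hole comes right above it when the jaw is shut
- pin: locking pin, upright: steel shank 10 mm diameter, 38 mm long with a 7 mm tapered tip, then a yellow cylindrical head 18 mm diameter, 36 mm tall (z = 38 to 74 mm). Origin at the tip (bottom), z up along the pin. About 60 g. At the start it hangs by its head in the pin stand. Fully home its head rests on the blue lug, tip 16 mm above the table
- pin_tip (a point): the bottom tip of the locking pin
- pin_stand: grey block 70 x 70 x 42 mm with a vertical 12 mm through hole in its centre, fixed to the table; origin at the centre of its underside
- control_box: white vacuum control box 50 mm high, 100 x 120 mm, fixed; origin at the centre of its underside; the red button is in the middle of its top
- start_top (a point): centre of the top of the red push button cap (36 mm diameter), pressed straight down
- start (a joint): travel of the button: 0 = up, 0.006 m = fully down (about 4 N); springs back when released
- bottle: amber bottle, 54 mm diameter, 120 mm tall, bystander, origin at the centre of its underside
- jar: clear jar with black cap, 52 mm diameter, 50 mm tall, bystander, origin at the centre of its underside
- driver: screwdriver with a green handle, 150 mm long, lying on the table beyond the jig, bystander
There are look-alikes about, which are no part of the job. Several things have the shape of the control_box; the one meant has the colours described above.

How it is judged:
By the outcome, as a careful person would: the job done as asked, in the order asked, and still so for the second after the job is handed in, while the arm keeps its last pose, push and grip.
It also fails if it takes over 69 s, if anything falls off the work surface, if the arm or the gripper's body presses on something with over 40 N, if the wrist force passes 120 N, or if a joint passes its speed limit or range.

ROBOT

A 6-joint arm with a two-finger parallel gripper is mounted at the origin on the work surface. World frame = base frame: x ahead of the robot, y to its left, z up, the work surface at z = 0. Lengths are in m, angles in rad, forces in N, time in s.
With the tool pointing down it reaches from about 0.35 to 0.775 m from the base axis. Payload 5.5 kg.
Tool frame: the origin (TCP) lies between the finger pads; the fingertips stand 22 mm ahead of it and the grasp point (between the pads) lies 3 mm ahead of it (env.finger_overhang is the distance from the TCP to the fingertips, in m); y points along the fingers, x is the direction in which the jaws open and shut, and the axes are right-handed (so a half turn about y gives the same grasp; the last joint's range is limited). The gripper opens to 85 mm and grips with 20 to 120 N. Pads are 22 mm wide; open, the fingers measure 114 mm over their backs; the gripper's body (76 mm by 85 mm) begins 54 mm behind the grasp point. The pads swing forward as they close: fully open they stand 13 mm farther back than shut.
Start: joints at [-1.441, 0.313, 0.046, 1.304, 0, 1.431], TCP at [0.153, -0.554, 0.253] pointing down, gripper open.
Joint ranges: [-2.76, 2.76], [-0.86, 1.69], [-1.03, 1.26], [-2.2, 2.34], [-1.47, 1.5], [-3.14, 3.14]. Speed limits (rad/s): [2.57, 2.57, 3.14, 3.14, 3.14, 3.14].

INTERFACE

Orientations are given as a unit quaternion [w, x, y, z].
In Python, from workcell import monitor, cams, job, env gives the robot as it stands.
- The arm moves only by the tool drive_tool, never from a script. Its argument "plan" is text: rows parted by semicolons, each of 7 numbers parted by spaces: the opening, from -1 (shut) to 1 (fully open), then the shift along the tool's x, y, z in mm, then the turn, a rotation vector about the tool's x, y, z in degrees. In form: gripper x y z rx ry rz; .... A call has 1 to 8 rows; each row shifts and turns the pose as measured when the row begins, along the tool's axes as they then stand; what a row does not reach is not made up. A row lasts 1/8 s, in which the tool goes at most 62.5 mm and 10.7 degrees, less where a joint would pass 70% of its speed; a pose out of reach is approached as far as the arm can. A call is refused whole if a number of a shift passes 62.5 or a number of a turn 10.7, either way. A call with a gripper value outside its range is refused whole. The fingers move at their own pace and stop on an object; "grip_force" is the grip in N (left out, the last holds). Time passes only in rows, so rows that do not move let the fingers close. It gives the time, the measured TCP pose, the force and the opening at its end, in the units of the state.
- monitor.get_state(): the state, without advancing time (a new reading comes with each control period).
- cams.read_camera(name): name is "side" or "top" or "wrist"; returns (picture, depth): 384x512x3 uint8, red, green, blue; 384x512 float32, m along the optical axis (not along the pixel's ray), 0 where there is no reading.
- cams.calibration(name): a dict with "fx", "fy", "cx", "cy" (pixels), "R" (3x3) and "t" (3): a world point X has camera coordinates R X + t. Camera axes: x right, y down, z forward; pixel columns grow to the right and rows downward; lengths in m; the calibration is good to about 2 mm. The wrist camera is an equidistant fisheye: a pixel r from the principal point sees the ray r / f radians off the axis. A picture is of the moment at which its call begins: read the wrist's pose just before it. calibration takes no time and is no camera call; for the wrist camera it gives the pose at the moment of the call.
- job.hand_in(): hands the job in, once; it reports no verdict.
The state is a dict: "clock": time; "joint_pos": joint angles; "qvel": joint speeds; "tau": joint torques, N m; "tcp_pos": TCP position; "orientation": TCP orientation; "wrist_force": force on the tool from outside, world axes, zero at the start; "ft_torque": the same for the moment, N m; "finger_gap": finger opening in m.
Only numpy, scipy, OpenCV 4.12 (cv2) and the standard library are available. Lean on these libraries where they do the work, as an engineer would, in place of code of your own. Each camera call takes 0.05 s, during which the arm holds its last target.

## Working session

There is one attempt and no reset: what is moved stays moved. The work goes in short steps, Python scripts to look and compute and a tool call to move; the robot and the scene stay as the last step left them, time stands still between calls to the robot, and variables do not carry over. Pictures are saved under pics/ and viewed, and the job is handed in when it is done.

Besides the shell and the picture viewer there is one more tool, called after "Request:" as name(argument=value, ...) on one line, values as JSON. drive_tool: Moves the arm, as the interface text tells. Its arguments: {"type":"object","properties":{"plan":{"type":"string"},"grip_force":{"type":"number"}},"required":["plan"]}

```bash
ls; mkdir -p pics; cat > h.py <<'E'
import numpy as np, cv2
from workcell import monitor,cams,job,env
def snap(n,f):
    im,d=cams.read_camera(n); c=cams.calibration(n)
    cv2.imwrite(f'pics/{f}.png',im[:,:,::-1]); np.savez(f'pics/{f}.npz',im=im,d=d,**c); return im,d,c
def load(f): return np.load(f'pics/{f}.npz')
def px(z,u,v,dep=None):
    dd=z['d'][int(round(v)),int(round(u))] if dep is None else dep
    p=np.array([(u-z['cx'])/z['fx']*dd,(v-z['cy'])/z['fy']*dd,dd]); return z['R'].T@(p-z['t'])
def pz(z,u,v,h):
    r=z['R'].T@np.array([(u-z['cx'])/z['fx'],(v-z['cy'])/z['fy'],1]); o=-z['R'].T@z['t']; return o+r*(h-o[2])/r[2]
def crop(f,u0,v0,u1,v1,s,o):
    im=load(f)['im'][v0:v1,u0:u1,::-1]; cv2.imwrite(f'pics/{o}.png',cv2.resize(im,None,fx=s,fy=s,interpolation=cv2.INTER_CUBIC))
E
python3 - <<'E'
from h import *
print(monitor.get_state()); print(env.finger_overhang)
for n in('top','side'):
    z=snap(n,n+'0'); print(n,z[2])
E
```

```text
pics
{'clock': 0.0, 'joint_pos': array([-1.44060252e+00,  3.14002707e-01,  4.49971927e-02,  1.30356995e+00,
        2.22131640e-05,  1.43123367e+00]), 'qvel': array([-0.00010789,  0.00125652, -0.00116921,  0.00038765, -0.00155532,
        0.00083527]), 'tau': array([-6.22047501e-04, -4.80627930e+01,  2.98532814e+01,  1.91851758e-02,
       -1.88406370e-04,  1.07788236e-05]), 'tcp_pos': array([ 0.15319413, -0.55375084,  0.25241495]), 'orientation': array([ 0.56314584, -0.56224106,  0.42866099, -0.42778675]), 'wrist_force': array([-0.37522943,  0.68315901,  0.35998052]), 'ft_torque': array([-0.00633541, -0.00695997, -0.01398108]), 'finger_gap': 0.08512166596610918}
0.022
top {'fx': 418.38246405179484, 'fy': 418.38246405179484, 'cx': 257.449911656663, 'cy': 183.28657018565087, 'R': array([[ 0.02193341, -0.99972851, -0.00786328],
       [-0.99585618, -0.02115277, -0.08844784],
       [ 0.0882575 ,  0.00977066, -0.99604977]]), 't': array([0.01490833, 0.55150429, 1.3073887 ])}
side {'fx': 493.9572180825753, 'fy': 493.9572180825753, 'cx': 252.0573026410483, 'cy': 187.63176960370808, 'R': array([[ 9.68693447e-01, -2.48259297e-01,  5.71573204e-04],
       [-1.84020759e-01, -7.19579978e-01, -6.69582717e-01],
       [ 1.66641427e-01,  6.48515209e-01, -7.42737274e-01]]), 't': array([-0.54926032,  0.17837161,  1.26196567])}
```

View pics/top0.png

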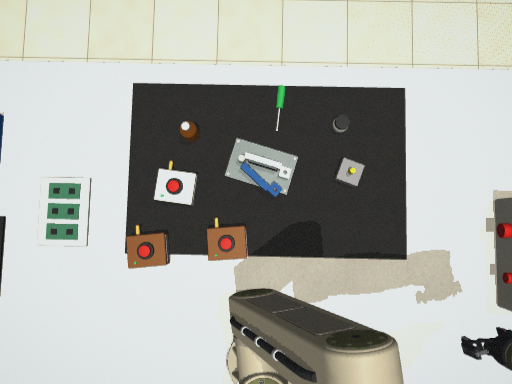

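View pics/side0.png

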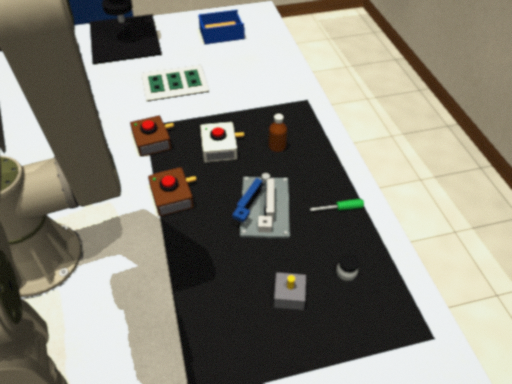

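```bash
python3 - <<'E'
from h import *
from scipy.spatial.transform import Rotation as R
q=monitor.get_state()['orientation'];print(R.from_quat(np.r_[q[1:],q[0]]).as_matrix().round(3))
E
```

```text
[[ 0.267 -0.     0.964]
 [-0.964  0.002  0.267]
 [-0.002 -1.     0.   ]]
```

The top view shows the white box with its red button at (174,186), and brown look-alikes at (145,251) and (226,243). The white one fits the description. The jig is at (262,168), the pin stand at (351,171), the bottle at (188,130), the jar at (341,124) and the driver at (280,105). I'll confirm with enlarged crops.

```bash
python3 - <<'E'
from h import *
crop('top0',215,125,375,205,5,'c_jig'); crop('top0',140,150,210,215,8,'c_box'); crop('side0',220,160,320,320,4,'c_sj')
E
```

```text
(no output)
```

View pics/c_jig.png

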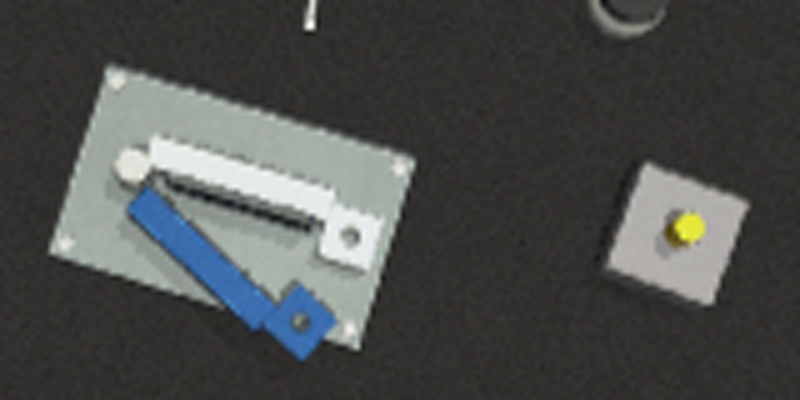

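View pics/c_box.png

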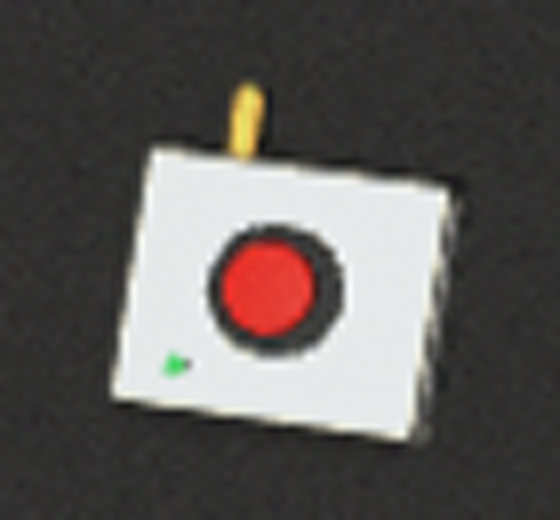

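View pics/c_sj.png

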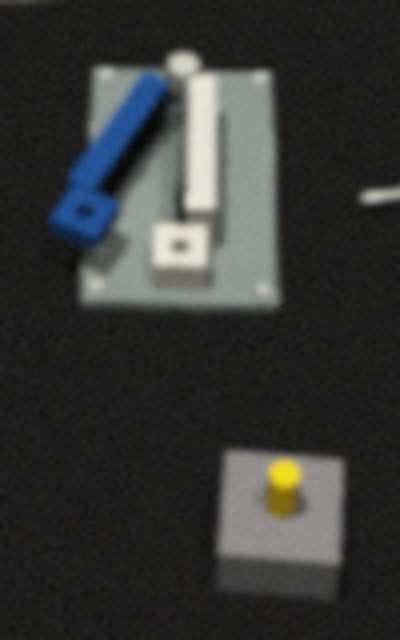

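The box crop confirms a white body with a red cap at about (173.4,185.9). The jig crop shows the hinge post at (133,166), the lower hole at (350,237), the upper hole at (300,321) and the yellow pin head at (690,228).

```bash
python3 - <<'E'
from h import *
z=load('top0'); s=load('side0')
def m(p,o,k): return [(p[i]+.5)/k-.5+o[i] for i in(0,1)]
def go(zz,n,p,o,k,h):
    u=m(p,o,k); print(n,np.round(u,1),'plane',pz(zz,*u,h).round(4),'depth',px(zz,*u).round(4))
    return pz(zz,*u,h)
J=(215,125)
H=go(z,'hinge',(133,166),J,5,.06);L=go(z,'low',(350,237),J,5,.038);U=go(z,'up',(300,321),J,5,.054);P=go(z,'pin',(690,228),J,5,.078)
C=[go(z,'plate',p,J,5,.012) for p in((110,65),(413,157),(360,348),(50,252))]
S=[go(z,'stand',p,J,5,.042) for p in((645,163),(748,203),(712,305),(608,268))]
B=go(z,'btn',(268,288),(140,150),8,.062)
K=[go(z,'box',p,(140,150),8,.05) for p in((152,148),(450,185),(412,438),(112,398))]
print('side')
S2=(220,160)
go(s,'hinge',(184,63),S2,4,.06);go(s,'low',(181,246),S2,4,.038);go(s,'up',(86,211),S2,4,.054);go(s,'pin',(285,470),S2,4,.078)
print('platec',np.mean(C,0),'standc',np.mean(S,0),'boxc',np.mean(K,0))
C=np.array(C);print('plate long dir',np.degrees(np.arctan2(*( (C[0]+C[3]-C[1]-C[2])[[1,0]]))),np.linalg.norm(C[0]-C[1]),np.linalg.norm(C[1]-C[2]))
d=H-L;print('jig y dir',np.degrees(np.arctan2(d[1],d[0])),np.linalg.norm(d[:2]),'H-U',np.linalg.norm((H-U)[:2]))
e=H-U;print('angle',np.degrees(np.arctan2(e[1],e[0])))
S=np.array(S);print('stand angs',np.degrees(np.arctan2(*((S[0]-S[1])[[1,0]]))))
# button via side
im=s['im'].astype(int);mk=(im[...,0]>180)&(im[...,1]<80);mk[:,:200]=0;mk[:,235:]=0;v,u=np.nonzero(mk);print('side btn',u.mean(),v.mean(),pz(s,u.mean(),v.mean(),.062),np.median([px(s,a,b) for a,b in zip(u,v)],0))
E
```

```text
hinge [241.2 157.8] plane [0.6265 0.0788 0.06  ] depth [0.626  0.0787 0.0634]
low [284.6 172. ] plane [ 0.5874 -0.0582  0.038 ] depth [ 0.5909 -0.0598  0.0086]
up [274.6 188.8] plane [ 0.5324 -0.0271  0.054 ] depth [ 0.5358 -0.0286  0.0092]
pin [352.6 170.2] plane [ 0.5927 -0.2637  0.078 ] depth [ 0.5923 -0.2632  0.0805]
plate [236.6 137.6] plane [0.6996 0.0979 0.012 ] depth [0.6994 0.0978 0.0126]
plate [297.2 156. ] plane [ 0.6433 -0.0995  0.012 ] depth [ 0.6451 -0.1004  0.0009]
plate [286.6 194.2] plane [ 0.519  -0.0672  0.012 ] depth [ 0.5199 -0.0681 -0.002 ]
plate [224.6 175. ] plane [0.5767 0.1333 0.012 ] depth [0.5767 0.1333 0.012 ]
stand [343.6 157.2] plane [ 0.6378 -0.2432  0.042 ] depth [ 0.644  -0.251   0.0025]
stand [364.2 165.2] plane [ 0.6138 -0.308   0.042 ] depth [ 6.196e-01 -3.183e-01 -1.000e-04]
stand [357.  185.6] plane [ 0.5489 -0.2855  0.042 ] depth [ 0.5527 -0.2953 -0.0012]
stand [336.2 178.2] plane [ 0.5708 -0.2202  0.042 ] depth [ 0.5709 -0.2204  0.0411]
btn [173.1 185.6] plane [0.5351 0.2876 0.062 ] depth [0.5339 0.2844 0.0768]
box [158.6 168.1] plane [0.5902 
[... 342 characters left out ...]
 0.0802 0.0589]
low [264.9 221.1] plane [ 0.5864 -0.0593  0.038 ] depth [ 0.5885 -0.0524  0.0288]
up [241.1 212.4] plane [ 0.5303 -0.0279  0.054 ] depth [ 0.5321 -0.0198  0.0438]
pin [290.9 277.1] plane [ 0.5919 -0.2614  0.078 ] depth [ 0.5925 -0.26    0.0757]
platec [0.60966717 0.01611798 0.012     ] standc [ 0.59281356 -0.26422373  0.042     ] boxc [0.53466816 0.28480436 0.05      ]
plate long dir 74.02611881058785 0.2052058214767214 0.12841164540878253
jig y dir 74.07778713942325 0.1425372417051223 H-U 0.14177701882188642
angle 48.377964291754786
stand angs 69.61879421094308
side btn 217.47169811320754 130.9433962264151 [0.5338035  0.29198965 0.062     ] [0.53205282 0.28174152 0.07077979]
```

Request:
drive_tool(plan="-1 0 0 0 0 -9.8 0; -1 0 0 0 0 -9.8 0; -1 0 0 0 0 -9.8 0; -1 0 0 0 0 -9.8 0; -1 0 0 0 0 -9.8 0; -1 0 0 0 0 -9.6 0; -1 20 0 40 0 0 0; -1 24 0 55 0 0 0", grip_force=40)

```text
clock: 1.1
tcp_pos: [0.2178, -0.4714, 0.2477]
orientation: [0.705, -0.698, 0.089, -0.087]
wrist_force: [0.3, -0.6, -0.3]
finger_gap: -0.0
```

```bash
cat >> h.py <<'E'
from scipy.spatial.transform import Rotation as Ro
def to(p,yaw=-15.9,pr=True):
    s=monitor.get_state();q=s['orientation'];M=Ro.from_quat(np.r_[q[1:],q[0]]).as_matrix()
    d=M.T@(np.array(p)-s['tcp_pos'])*1e3
    x=np.array([np.cos(np.radians(yaw)),np.sin(np.radians(yaw)),0]);y=np.array([0,0,-1]);T=np.c_[x,y,np.cross(x,y)]
    r=np.degrees(Ro.from_matrix(M.T@T).as_rotvec())
    print('t',round(s['clock'],2),'tcp',s['tcp_pos'].round(4),'F',s['wrist_force'].round(1),'gap',round(s['finger_gap'],4),'q',s['joint_pos'].round(2)); print('shift',d.round(1),'rot',r.round(1))
E
python3 - <<'E'
from h import *
to((.45,-.2,.25))
E
```

```text
t 1.1 tcp [ 0.2178 -0.4714  0.2477] F [ 0.3 -0.6 -0.3] gap -0.0 q [-1.29  0.21 -0.1   1.27  0.    0.53]
shift [1.580e+02 1.000e-01 3.203e+02] rot [-0.5  1.6 -0.2]
```

Request:
drive_tool(plan="-1 26 0 53 -0.5 1.6 0; -1 26 0 53 0 0 0; -1 26 0 53 0 0 0; -1 26 0 53 0 0 0; -1 26 0 53 0 0 0; -1 26 0 53 0 0 0; -1 -6 0 60 0 0 0; -1 -6 0 60 0 0 0")

```text
clock: 2.1
tcp_pos: [0.4832, -0.0761, 0.2452]
orientation: [0.701, -0.699, 0.101, -0.098]
wrist_force: [0.6, -0.6, 0.0]
finger_gap: -0.0001
```

```bash
python3 - <<'E'
from h import *
to((.534,.285,.2))
E
```

```text
t 2.1 tcp [ 0.4832 -0.0761  0.2452] F [ 0.6 -0.6  0. ] gap -0.0001 q [-0.32  0.15 -0.18  1.24  0.    1.53]
shift [-51.4  46.2 360.9] rot [-0.1 -0.3 -0.3]
```

Request:
drive_tool(plan="-1 -8 0 60 0 0 0; -1 -8 0 60 0 0 0; -1 -8 0 60 0 0 0; -1 -8 0 60 0 0 0; -1 -8 20 60 0 0 0; -1 -8 25 58 0 0 0; -1 0 20 10 0 0 0; -1 0 0 0 0 0 0")

```text
clock: 3.1
tcp_pos: [0.537, 0.3019, 0.1784]
orientation: [0.701, -0.7, 0.1, -0.094]
wrist_force: [-0.3, 0.4, -0.0]
finger_gap: -0.0002
```

```bash
python3 - <<'E'
from h import *
to((.534,.285,.105)); snap('top','top1'); snap('side','side1')
crop('top1',120,130,240,220,6,'a1');crop('side1',180,80,280,180,6,'a2')
E
```

```text
t 3.1 tcp [0.537  0.3019 0.1784] F [-0.3  0.4 -0. ] gap -0.0002 q [0.38 0.43 0.03 1.18 0.   2.23]
shift [  2.2  73.4 -17.1] rot [-0.   0.1 -0.4]
```

View pics/a2.png

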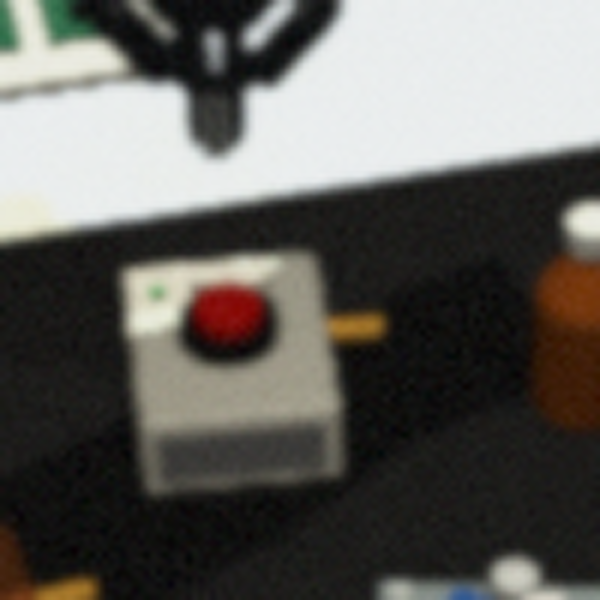

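The side crop shows the shut fingertips at about (217,152) above the white box, whose red cap is at (230,315). I'll go down onto it.

Request:
drive_tool(plan="-1 2 30 -17 0 0 0; -1 0 30 0 0 0 0; -1 0 0 0 0 0 0")

```text
clock: 3.58
tcp_pos: [0.5378, 0.2813, 0.1244]
orientation: [0.702, -0.698, 0.098, -0.1]
wrist_force: [-0.7, 0.3, 0.1]
finger_gap: -0.0002
```

```bash
python3 - <<'E'
from h import *
to((.534,.285,.095))
E
```

```text
t 3.58 tcp [0.5378 0.2813 0.1244] F [-0.7  0.3  0.1] gap -0.0002 q [ 0.35  0.44 -0.1   1.03  0.    2.2 ]
shift [-4.7 29.4  2.4] rot [-0.3 -0.2  0.1]
```

Request:
drive_tool(plan="-1 -4 20 2 0 0 0; -1 0 5 0 0 0 0; -1 0 0 0 0 0 0")

```text
clock: 3.95
tcp_pos: [0.5383, 0.2834, 0.1055]
orientation: [0.703, -0.697, 0.097, -0.104]
wrist_force: [-0.0, 0.1, 1.2]
finger_gap: -0.0002
```

Request:
drive_tool(plan="-1 0 3 0 0 0 0; -1 0 3 0 0 0 0")

```text
clock: 4.2
tcp_pos: [0.5401, 0.2838, 0.1019]
orientation: [0.704, -0.696, 0.096, -0.105]
wrist_force: [-0.4, 0.6, 0.0]
finger_gap: 0.0
```

Request:
drive_tool(plan="-1 -3 3 0 0 0 0; -1 -2 3 0 0 0 0")

```text
clock: 4.45
tcp_pos: [0.5354, 0.2854, 0.0958]
orientation: [0.704, -0.696, 0.096, -0.105]
wrist_force: [-0.3, -0.1, -0.3]
finger_gap: 0.0002
```

Request:
drive_tool(plan="-1 -1 3 0 0 0 0; -1 0 2 0 0 0 0")

```text
clock: 4.7
tcp_pos: [0.5344, 0.2858, 0.0907]
orientation: [0.704, -0.696, 0.095, -0.105]
wrist_force: [0.4, -1.2, 2.2]
finger_gap: -0.0001
```

```bash
python3 - <<'E'
from h import *
to((.534,.285,.095))
E
```

```text
t 4.7 tcp [0.5344 0.2858 0.0907] F [ 0.4 -1.2  2.2] gap -0.0001 q [ 0.36  0.45 -0.16  0.94  0.    2.21]
shift [-0.1 -4.4 -0.8] rot [-0.8 -0.4  0.7]
```

Request:
drive_tool(plan="-1 0 3 0 0 0 0; -1 0 2 0 0 0 0")

```text
clock: 4.95
tcp_pos: [0.5345, 0.2858, 0.0877]
orientation: [0.704, -0.696, 0.095, -0.106]
wrist_force: [-6.9, -2.9, 23.2]
finger_gap: 0.0001
```

Request:
drive_tool(plan="-1 0 2 0 0 0 0")

```text
clock: 5.08
tcp_pos: [0.5345, 0.2858, 0.0878]
orientation: [0.704, -0.696, 0.094, -0.106]
wrist_force: [-5.6, -2.2, 16.6]
finger_gap: -0.0002
```

Request:
drive_tool(plan="-1 0 -20 0 0 0 0; -1 0 -40 0 -0.8 -0.4 0.7; -1 0 -40 0 0 0 0; -1 0 -10 -30 0 0 0")

```text
clock: 5.58
tcp_pos: [0.5244, 0.2571, 0.199]
orientation: [-0.7, 0.701, -0.097, 0.097]
wrist_force: [-0.4, -0.2, 0.2]
finger_gap: -0.0002
```

```bash
cat >> h.py <<'E'
def jig(X,Y,z): return np.array([.6264+X*.9617+(Y-.065)*.2742,.079-X*.2742+(Y-.065)*.9617,z])
E
python3 - <<'E'
from h import *
p=jig(-.13,-.076,.18);print(p);to(p); snap('side','side2');crop('side2',180,80,280,180,6,'b')
z=load('top0')
for u,v in((226,243),(210,260),(208,230),(245,226),(247,258)):print(px(z,u,v))
E
```

```text
[ 0.4627168 -0.0209537  0.18     ]
t 5.58 tcp [0.5244 0.2571 0.199 ] F [-0.4 -0.2  0.2] gap -0.0002 q [ 0.32  0.35 -0.03  1.19 -0.    2.16]
shift [  16.2   19.2 -284.3] rot [ 0.1  0.1 -0. ]
[0.36296069 0.11785304 0.07033816]
[0.30922578 0.16688607 0.05300626]
[0.40051577 0.1760888  0.05221463]
[ 0.4145674   0.0641033  -0.00194597]
[0.31328232 0.0550989  0.00165978]
```

View pics/b.png

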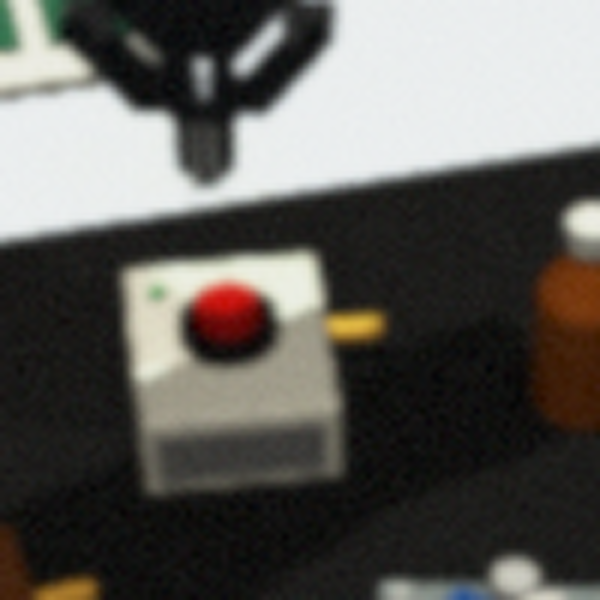

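The cap at (230,310) has sprung back up after bottoming out at 23 N over about 6 mm of travel. Next I'll go to the outer side of the blue jaw.

Request:
drive_tool(plan="-1 3 4 -55 0 0 0; -1 3 4 -55 0 0 0; -1 3 4 -55 0 0 0; -1 3 4 -55 0 0 0; -1 3 4 -45 0 0 0; -1 0 0 0 0 0 0")

```text
clock: 6.38
tcp_pos: [0.4631, -0.0123, 0.1777]
orientation: [-0.7, 0.701, -0.098, 0.097]
wrist_force: [0.6, -0.1, 0.0]
finger_gap: 0.0002
```

```bash
python3 - <<'E'
from h import *
to(jig(-.13,-.076,.056))
E
```

```text
t 6.38 tcp [ 0.4631 -0.0123  0.1777] F [ 0.6 -0.1  0. ] gap 0.0002 q [-0.2   0.14 -0.37  1.06 -0.    1.65]
shift [  2.1 121.8  -8.2] rot [ 0.1  0.  -0.1]
```

Request:
drive_tool(plan="-1 0 40 -8 0 0 0; -1 0 40 0 0 0 0; -1 0 40 0 0 0 0; -1 0 0 0 0 0 0")

```text
clock: 6.88
tcp_pos: [0.4624, -0.0189, 0.0553]
orientation: [-0.7, 0.7, -0.097, 0.098]
wrist_force: [-0.3, 0.4, -0.4]
finger_gap: -0.0
```

```bash
python3 - <<'E'
from h import *
to(jig(-.13,-.076,.056)); snap('side','side3');crop('side3',180,140,320,260,5,'b3')
E
```

```text
t 6.88 tcp [ 0.4624 -0.0189  0.0553] F [-0.3  0.4 -0.4] gap -0.0 q [-0.21  0.26 -0.55  0.75 -0.    1.63]
shift [ 0.9 -0.7 -1.9] rot [-0.   0.   0.1]
```

View pics/b3.png

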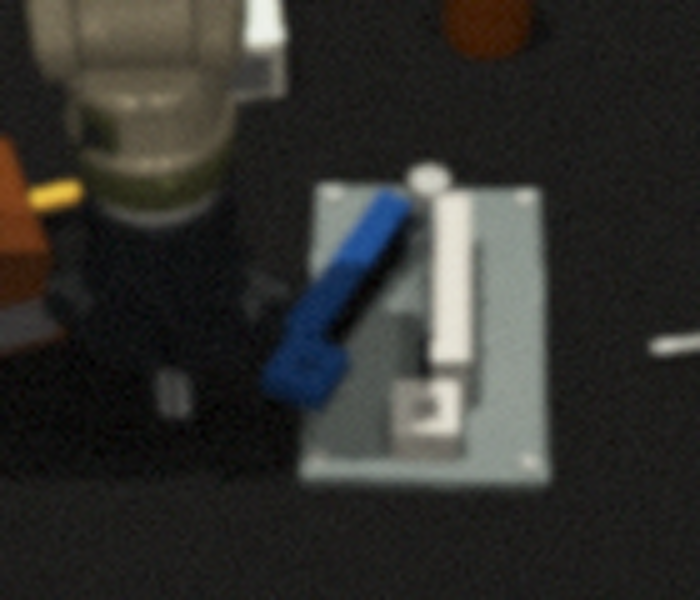

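The fingertips at (175,390) stand outside the blue lug at (305,370). I'll push along tool +x.

Request:
drive_tool(plan="-1 15 0 -1 0 0 0; -1 15 0 0 0 0 0; -1 12 0 0 0 0 0; -1 12 0 0 0 0 0; -1 12 0 0 0 0 0; -1 12 0 0 0 0 0; -1 0 0 0 0 0 0")

```text
clock: 7.8
tcp_pos: [0.5485, -0.0433, 0.0639]
orientation: [-0.7, 0.701, -0.092, 0.102]
wrist_force: [0.2, -0.5, 0.6]
finger_gap: -0.0
```

```bash
python3 - <<'E'
from h import *
to(jig(-.03,-.076,.056)); snap('side','side4');crop('side4',180,140,320,260,5,'b4')
E
```

```text
t 7.8 tcp [ 0.5485 -0.0433  0.0639] F [ 0.2 -0.5  0.6] gap -0.0 q [-0.22  0.39 -0.34  0.83 -0.    1.62]
shift [11.2  8.1 -2. ] rot [-0.   0.1  0.8]
```

View pics/b4.png

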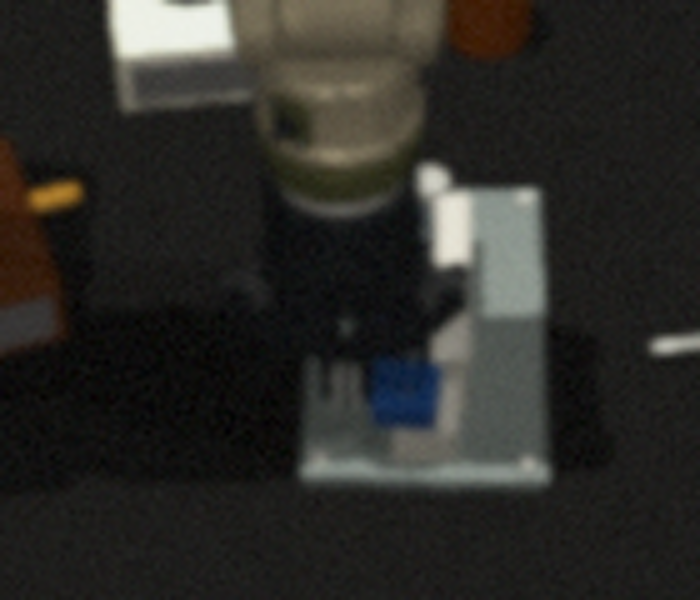

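Request:
drive_tool(plan="-1 0 7 -2 0 0 0.8; -1 4 0 0 0 0 0; -1 4 1 0 0 0 0; -1 3 1 0 0 0 0; -1 0 0 0 0 0 0")

```text
clock: 8.48
tcp_pos: [0.5579, -0.0479, 0.0542]
orientation: [0.701, -0.7, 0.098, -0.096]
wrist_force: [-0.9, -0.1, -0.3]
finger_gap: 0.0001
```

```bash
python3 - <<'E'
from h import *
to(jig(-.03,-.076,.056))
E
```

```text
t 8.47 tcp [ 0.5579 -0.0479  0.0542] F [-0.9 -0.1 -0.3] gap 0.0001 q [-0.23  0.42 -0.31  0.84  0.    1.62]
shift [ 1.  -1.8 -0.2] rot [-0.   0.1 -0.1]
```

Request:
drive_tool(plan="-1 3 0 0 0 0 0; -1 3 0 0 0 0 0")

```text
clock: 8.72
tcp_pos: [0.5585, -0.0481, 0.054]
orientation: [0.701, -0.7, 0.101, -0.093]
wrist_force: [-11.0, 1.8, 9.7]
finger_gap: 0.0001
```

Request:
drive_tool(plan="-1 3 0 0 0 0 0; -1 2 0 0 0 0 0")

```text
clock: 8.98
tcp_pos: [0.5583, -0.0481, 0.0541]
orientation: [0.701, -0.7, 0.104, -0.089]
wrist_force: [-5.3, 1.3, 4.2]
finger_gap: 0.0001
```

```bash
python3 - <<'E'
from h import *
to(jig(-.03,-.076,.056))
E
```

```text
t 8.97 tcp [ 0.5583 -0.0481  0.0541] F [-5.3  1.3  4.2] gap 0.0001 q [-0.23  0.44 -0.29  0.87  0.    1.62]
shift [ 0.6 -1.9 -0.2] rot [ 0.   0.2 -1.2]
```

Request:
drive_tool(plan="-1 -15 0 0 0 0 -1.2; -1 -15 -10 0 0 0 0; -1 0 -50 -30 0 0 0; 1 0 -50 -50 0 0 0; 1 20 0 -55 0 0 0; 1 20 0 -50 0 0 0; 1 0 0 0 0 0 0")

```text
clock: 9.85
tcp_pos: [0.5204, -0.2292, 0.1694]
orientation: [-0.699, 0.702, -0.092, 0.098]
wrist_force: [0.4, 0.5, -0.3]
finger_gap: 0.0726
```

```bash
python3 - <<'E'
from h import *
to((.5925,-.2635,.16)); snap('side','side5');crop('side5',200,150,340,310,4,'b5'); snap('top','top5');crop('top5',215,125,375,205,5,'b6')
E
```

```text
t 9.85 tcp [ 0.5204 -0.2292  0.1694] F [ 0.4  0.5 -0.3] gap 0.0726 q [-0.56  0.33 -0.14  1.09  0.    1.28]
shift [ 78.6  10.2 -13.8] rot [0.2 0.4 0.5]
```

View pics/b5.png

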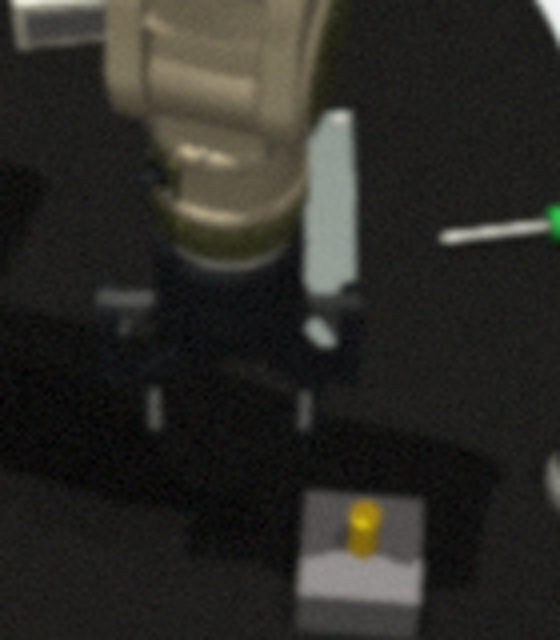

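View pics/b6.png

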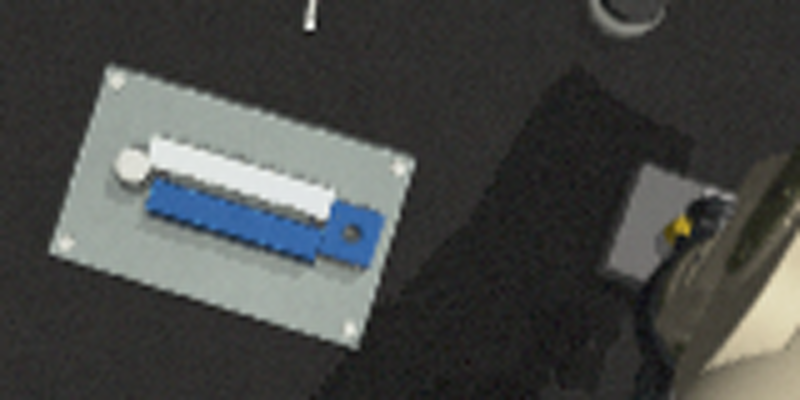

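The top crop shows the jaw shut along the panel, with the hole at (351,233). Now above the pin.

Request:
drive_tool(plan="1 40 0 -7 0.2 0.4 0.5; 1 38 0 -7 0 0 0; 1 0 0 0 0 0 0")

```text
clock: 10.32
tcp_pos: [0.5904, -0.2544, 0.1683]
orientation: [0.703, -0.699, 0.097, -0.093]
wrist_force: [0.8, 0.9, -0.4]
finger_gap: 0.0857
```

```bash
python3 - <<'E'
from h import *
z=load('top5')
print('hole',pz(z,215+351.5/5-.5,125+233/5-.5,.054),'jig nominal',jig(0,-.078,.054))
to((.5925,-.2635,.10)); im,d,c=snap('wrist','w1'); print({k:np.round(v,3) for k,v in c.items()})
E
```

```text
hole [ 0.58840263 -0.05793336  0.054     ] jig nominal [ 0.5871894 -0.0585231  0.054    ]
t 10.32 tcp [ 0.5904 -0.2544  0.1683] F [ 0.8  0.9 -0.4] gap 0.0857 q [-0.53  0.48  0.09  1.19  0.    1.31]
shift [ 5.  68.3 -8.5] rot [-0.3  0.5 -0.4]
{'fx': np.float64(297.319), 'fy': np.float64(297.319), 'cx': np.float64(254.946), 'cy': np.float64(191.294), 'R': array([[ 0.964, -0.266, -0.008],
       [-0.253, -0.926,  0.28 ],
       [-0.081, -0.268, -0.96 ]]), 't': array([-0.635, -0.098,  0.278])}
```

View pics/w1.png

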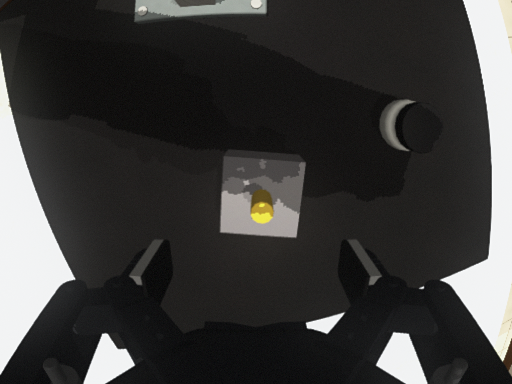

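```bash
python3 - <<'E'
from h import *
cat='''
def wz(z,u,v,h):
    d=np.array([u-z['cx'],v-z['cy']]);r=np.hypot(*d);th=r/z['fx']
    c=np.r_[np.sin(th)*d/r,np.cos(th)];w=z['R'].T@c;o=-z['R'].T@z['t'];return o+w*(h-o[2])/w[2]
'''
open('h.py','a').write(cat); exec(cat)
crop('w1',215,140,315,245,6,'w1c')
z=load('w1')
for c in((223,153),(305,162),(297,237),(221,232)):print(wz(z,*c,.042).round(4))
print(wz(z,262,214,.078))
E
```

```text
[ 0.5717 -0.2144  0.042 ]
[ 0.6367 -0.2401  0.042 ]
[ 0.6143 -0.3062  0.042 ]
[ 0.5485 -0.283   0.042 ]
[ 0.59213857 -0.26249931  0.078     ]
```

View pics/w1c.png

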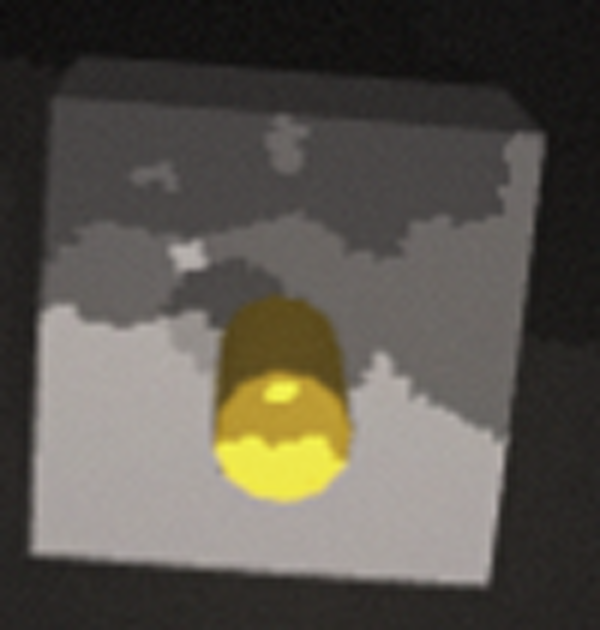

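The pin head's top disc is at (283,437) in the crop, giving about (0.592, -0.262), in agreement with the other cameras. Descending.

Request:
drive_tool(plan="1 4 30 -7 -0.3 0.5 -0.4; 1 0 30 0 0 0 0; 1 0 20 0 0 0 0; 1 0 0 0 0 0 0")

```text
clock: 10.88
tcp_pos: [0.5873, -0.2539, 0.0882]
orientation: [0.701, -0.7, 0.098, -0.094]
wrist_force: [-0.3, 0.1, 1.4]
finger_gap: 0.0854
```

```bash
python3 - <<'E'
from h import *
to((.5923,-.2627,.072))
E
```

```text
t 10.88 tcp [ 0.5873 -0.2539  0.0882] F [-0.3  0.1  1.4] gap 0.0854 q [-0.53  0.53 -0.04  1.01  0.    1.31]
shift [ 7.3 16.1 -7.2] rot [-0.1  0.3 -0.3]
```

Request:
drive_tool(plan="1 7 8 -7 0 0.3 0; 1 2 8 -1 0 0 0; 1 0 0 0 0 0 0")

```text
clock: 11.25
tcp_pos: [0.5948, -0.264, 0.0741]
orientation: [0.701, -0.7, 0.098, -0.097]
wrist_force: [-0.1, -0.6, -0.1]
finger_gap: 0.0853
```

```bash
python3 - <<'E'
from h import *
to((.5923,-.2627,.072)); snap('wrist','w2');crop('w2',100,130,420,350,2.4,'w2c')
E
```

```text
t 11.25 tcp [ 0.5948 -0.264   0.0741] F [-0.1 -0.6 -0.1] gap 0.0853 q [-0.54  0.56 -0.03  0.99  0.    1.31]
shift [-2.8  2.1  0.6] rot [-0.   0.1 -0.1]
```

View pics/w2c.png

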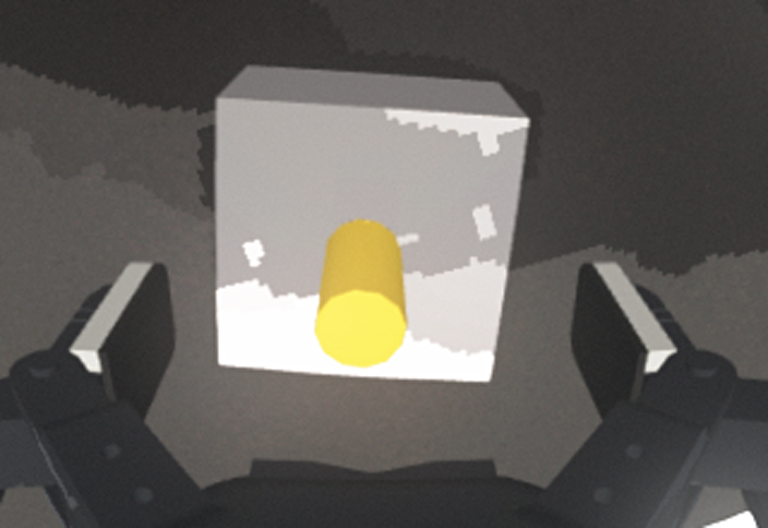

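Request:
drive_tool(plan="1 -3 2 0 0 0 0; 1 0 0 0 0 0 0; -1 0 0 0 0 0 0; -1 0 0 0 0 0 0; -1 0 0 0 0 0 0; -1 0 0 0 0 0 0; -1 0 0 0 0 0 0", grip_force=40)

```text
clock: 12.18
tcp_pos: [0.5925, -0.2637, 0.0736]
orientation: [-0.7, 0.7, -0.097, 0.098]
wrist_force: [-0.1, 0.1, -0.2]
finger_gap: 0.0171
```

```bash
python3 - <<'E'
from h import *
to((.5923,-.2627,.072)); snap('wrist','w3');crop('w3',100,130,420,350,2.4,'w3c')
E
```

```text
t 12.18 tcp [ 0.5925 -0.2637  0.0736] F [-0.1  0.1 -0.2] gap 0.0171 q [-0.54  0.55 -0.04  0.98  0.    1.3 ]
shift [-0.4  1.6  0.9] rot [-0.  0.  0.]
```

View pics/w3c.png

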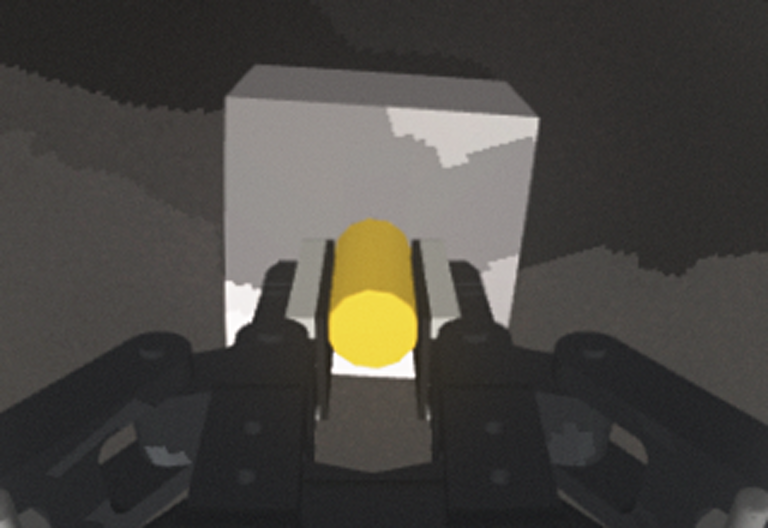

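The head is held between the pads at (372,330), gap 17 mm. Lifting slowly out of the stand.

Request:
drive_tool(plan="-1 0 -8 0 0 0 0; -1 0 -10 0 0 0 0; -1 0 -10 0 0 0 0; -1 0 -10 0 0 0 0; -1 0 -10 0 0 0 0", grip_force=60)

```text
clock: 12.85
tcp_pos: [0.5921, -0.2634, 0.1244]
orientation: [0.701, -0.7, 0.098, -0.097]
wrist_force: [0.1, -0.4, -0.5]
finger_gap: 0.0162
```

Request:
drive_tool(plan="-1 0 -30 0 0 0 0; -1 0 -30 0 0 0 0; -1 0 0 0 0 0 0")

```text
clock: 13.22
tcp_pos: [0.5925, -0.2637, 0.1884]
orientation: [-0.7, 0.701, -0.097, 0.098]
wrist_force: [0.4, 0.8, 0.3]
finger_gap: 0.0159
```

```bash
python3 - <<'E'
from h import *
to((.5878,-.0583,.16)); snap('side','side6');crop('side6',220,180,360,320,5,'b7')
E
```

```text
t 13.22 tcp [ 0.5925 -0.2637  0.1884] F [0.4 0.8 0.3] gap 0.0159 q [-0.54  0.48  0.13  1.22  0.    1.3 ]
shift [-60.7  28.2 196.3] rot [0.  0.1 0.1]
```

View pics/b7.png

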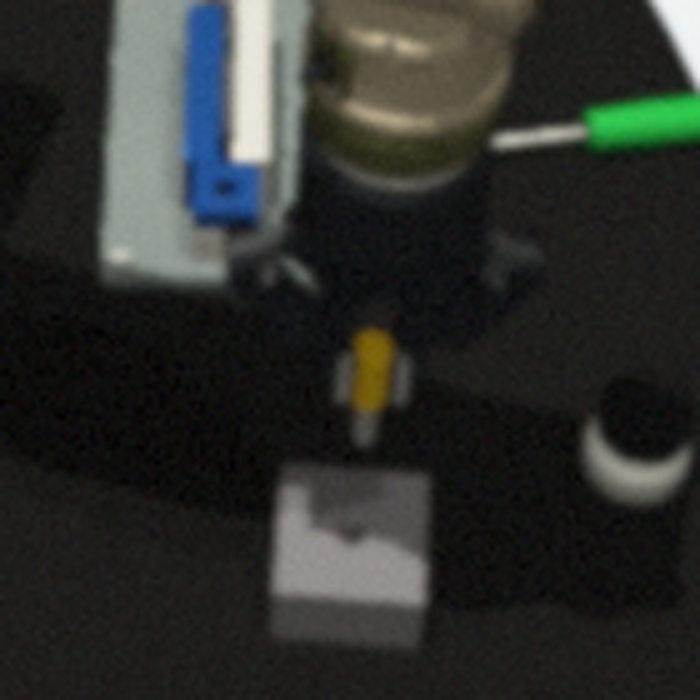

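The side crop shows the pin held upright with its shank at (365,425), clear of the stand. Next I'll go above the jaw hole.

Request:
drive_tool(plan="-1 -15 2 45 0 0 0; -1 -15 3 50 0 0 0; -1 -15 3 50 0 0 0; -1 -14 3 48 0 0 0; -1 0 5 0 0 0 0; -1 0 0 0 0 0 0")

```text
clock: 14.02
tcp_pos: [0.5836, -0.056, 0.1617]
orientation: [0.701, -0.699, 0.103, -0.094]
wrist_force: [-0.5, -0.2, -0.4]
finger_gap: 0.0161
```

```bash
python3 - <<'E'
from h import *
z=load('side6');print('side hole',pz(z,220+226.5/5-.5,180+187.5/5-.5,.054))
to((.5878,-.0583,.135)); snap('wrist','w4');crop('w4',100,130,420,350,2.4,'w4c');snap('top','top7');crop('top7',230,130,330,205,7,'t7')
E
```

```text
side hole [ 0.58620332 -0.0581859   0.054     ]
t 14.03 tcp [ 0.5836 -0.056   0.1617] F [-0.5 -0.2 -0.4] gap 0.0161 q [-0.23  0.39 -0.08  1.12  0.    1.62]
shift [ 4.9 26.6 -1. ] rot [-0.  -0.1 -0.7]
```

View pics/w4c.png

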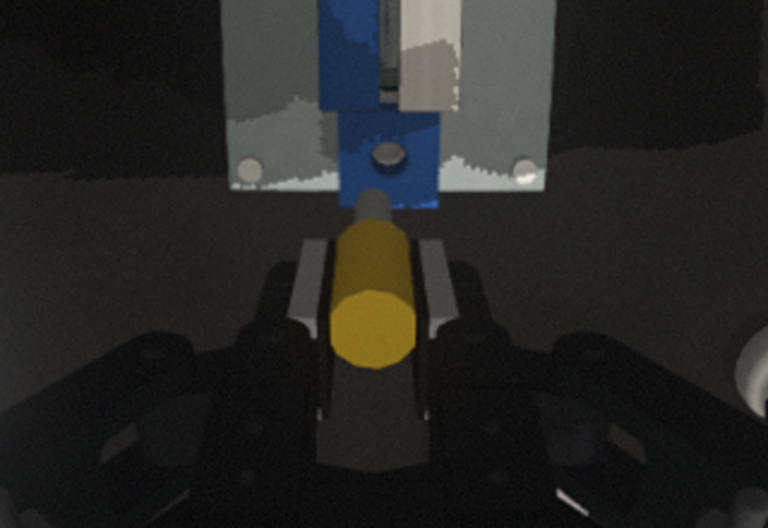

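View pics/t7.png

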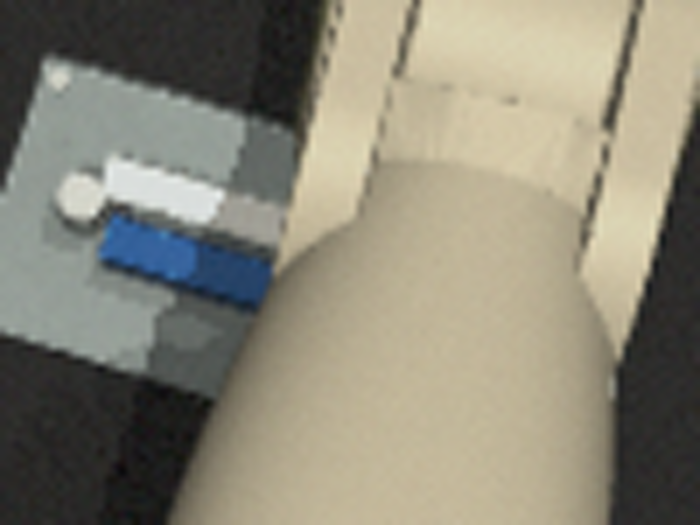

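The wrist crop shows the upper hole at (388,154), the pin tip at about (373,192) and the head top at (373,330). I'll get the offset from this one camera.

```bash
python3 - <<'E'
from h import *
z=load('w4')
f=lambda x,y:(100+(x+.5)/2.4-.5,130+(y+.5)/2.4-.5)
h=wz(z,*f(388.5,154),.054); t=wz(z,*f(373,330),.1617+.0044)
print('hole',h,'headtop',t,'err jigxy',)
d=(h-t)[:2]*1e3;a=np.radians(-15.9);print('tool x',d@[np.cos(a),np.sin(a)],'tool z',d@[-np.sin(a),np.cos(a)])
for c in((340,205),(438,207),(440,113),(338,113)):print(wz(z,*f(*c),.054).round(4))
crop('w4',200,160,310,290,5,'w4d')
# expected project of pin tip front & hole for pin axis through head top
def proj(X):
    p=z['R']@X+z['t'];th=np.arctan2(np.hypot(*p[:2]),p[2]);e=p[:2]/np.hypot(*p[:2])*th*z['fx'];return e+[z['cx'],z['cy']]
for zz in(.0921,.0991,.1301):print(zz,(proj(np.r_[t[:2],zz])-[200,160])*5)
E
```

```text
hole [ 0.58884875 -0.055198    0.054     ] headtop [ 0.58492438 -0.05437239  0.1661    ] err jigxy
tool x 4.0004043912831175 tool z 0.2810951482502903
[ 0.5679 -0.0683  0.054 ]
[ 0.6001 -0.0782  0.054 ]
[ 0.609  -0.0462  0.054 ]
[ 0.5767 -0.0371  0.054 ]
0.0921 [281.35804043 253.2616298 ]
0.0991 [280.99150142 271.65262164]
0.1301 [279.01127488 370.26090209]
```

View pics/w4d.png

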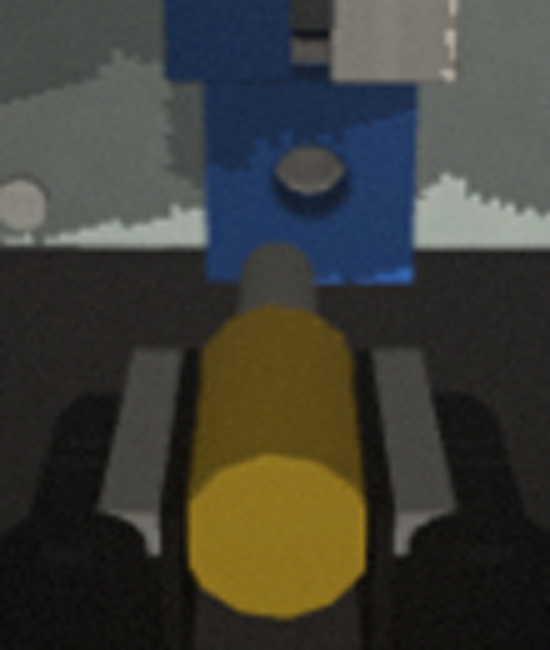

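```bash
python3 - <<'E'
from h import *
z=load('w4');g=lambda x,y:(200+(x+.5)/5-.5,160+(y+.5)/5-.5)
h=wz(z,*g(311.5,180),.054); t=wz(z,*g(277.5,536),.1661)
d=(h-t)[:2]*1e3;a=np.radians(-15.9);print(h,t,'tool x',d@[np.cos(a),np.sin(a)],'tool z',d@[-np.sin(a),np.cos(a)])
print([ (np.linalg.norm(wz(z,*g(274,180),.054)-wz(z,*g(349,180),.054))),np.linalg.norm(wz(z,*g(311,145),.054)-wz(z,*g(311,215),.054))])
print(np.linalg.norm(wz(z,*g(189,536),.1661)-wz(z,*g(366,536),.1661)),np.linalg.norm(wz(z,*g(277,455),.1661)-wz(z,*g(277,618),.1661)))
E
```

```text
[ 0.58870278 -0.05666373  0.054     ] [ 0.58497343 -0.05416041  0.1661    ] tool x 4.272477769868687 tool z -1.3858491363225944
[np.float64(0.012059843942102303), np.float64(0.01179203125835755)]
0.015974413494437536 0.017382659307851833
```

Request:
drive_tool(plan="-1 4 10 -1 0 0 -0.7; -1 0.5 6 0 0 0 0; -1 0 0 0 0 0 0")

```text
clock: 14.5
tcp_pos: [0.5885, -0.0621, 0.1448]
orientation: [0.7, -0.7, 0.1, -0.101]
wrist_force: [-0.7, -0.6, -0.1]
finger_gap: 0.0161
```

```bash
python3 - <<'E'
from h import *
to((.5878,-.0583,.1296)); snap('wrist','w5');crop('w5',200,160,310,290,5,'w5d')
E
```

```text
t 14.5 tcp [ 0.5885 -0.0621  0.1448] F [-0.7 -0.6 -0.1] gap 0.0161 q [-0.24  0.4  -0.11  1.07  0.    1.61]
shift [-1.8 15.2  3.5] rot [-0.  -0.4  0.1]
```

View pics/w5d.png

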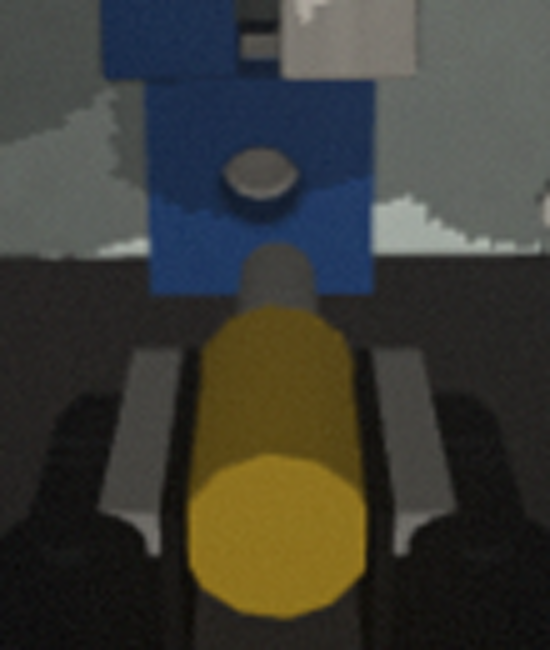

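```bash
cat >> h.py <<'E'
def off(f,hx,hy,px_=277.5,py_=536):
    z=load(f);g=lambda x,y:(200+(x+.5)/5-.5,160+(y+.5)/5-.5);s=monitor.get_state()
    h=wz(z,*g(hx,hy),.054); t=wz(z,*g(px_,py_),s['tcp_pos'][2]+.0044)
    d=(h-t)[:2]*1e3;q=s['orientation'];M=Ro.from_quat(np.r_[q[1:],q[0]]).as_matrix();print('off x',d@M[:2,0],'z',d@M[:2,2],h,t)
E
python3 - <<'E'
from h import *
off('w5',261,184)
E
```

```text
off x -2.0943913056006536 z 3.0824819043453426 [ 0.58868588 -0.05639245  0.054     ] [ 0.58983023 -0.05993909  0.14946941]
```

Request:
drive_tool(plan="-1 -2 3 3 0 -0.4 0; -1 0 3 0 0 0 0; -1 0 0 0 0 0 0")

```text
clock: 14.92
tcp_pos: [0.5877, -0.0586, 0.1391]
orientation: [-0.7, 0.7, -0.097, 0.099]
wrist_force: [-0.0, 0.1, -1.0]
finger_gap: 0.0163
```

```bash
python3 - <<'E'
from h import *
to((.5874,-.0586,.1296))
E
```

```text
t 14.93 tcp [ 0.5877 -0.0586  0.1391] F [-0.   0.1 -1. ] gap 0.0163 q [-0.24  0.4  -0.12  1.05  0.    1.61]
shift [-0.3  9.5 -0. ] rot [-0.   0.   0.2]
```

Aligned to within 0.3 mm. I'll lower in small steps (the mouth is at TCP z ≈ 0.1236).

Request:
drive_tool(plan="-1 -0.3 4 0 0 0 0.2; -1 0 4 0 0 0 0; -1 0 3 0 0 0 0; -1 0 0 0 0 0 0")

```text
clock: 15.42
tcp_pos: [0.5874, -0.0584, 0.1273]
orientation: [0.7, -0.7, 0.098, -0.097]
wrist_force: [-0.3, -0.4, -0.0]
finger_gap: 0.0162
```

```bash
python3 - <<'E'
from h import *
to((.5874,-.0586,.1236)); snap('wrist','w6');crop('w6',200,160,310,290,5,'w6d')
E
```

```text
t 15.43 tcp [ 0.5874 -0.0584  0.1273] F [-0.3 -0.4 -0. ] gap 0.0162 q [-0.24  0.41 -0.13  1.03  0.    1.61]
shift [ 0.   3.7 -0.2] rot [-0.  0. -0.]
```

View pics/w6d.png

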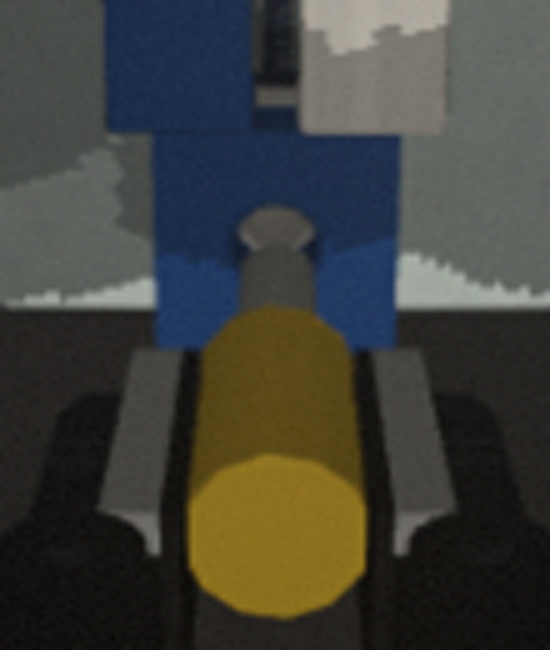

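The hole mouth at (276,235) sits right behind the shank at x=278. Inserting.

Request:
drive_tool(plan="-1 0 3 0 0 0 0; -1 0 3 0 0 0 0; -1 0 3 0 0 0 0; -1 0 0 0 0 0 0")

```text
clock: 15.98
tcp_pos: [0.5876, -0.0584, 0.118]
orientation: [0.7, -0.7, 0.098, -0.098]
wrist_force: [-0.6, 0.4, -0.7]
finger_gap: 0.0164
```

```bash
python3 - <<'E'
from h import *
to((.5874,-.0586,.0856)); snap('wrist','w7');crop('w7',200,160,310,290,5,'w7d')
E
```

```text
t 15.97 tcp [ 0.5876 -0.0584  0.118 ] F [-0.6  0.4 -0.7] gap 0.0164 q [-0.24  0.41 -0.15  1.01  0.    1.61]
shift [-0.1 32.4 -0.2] rot [-0.  0. -0.]
```

View pics/w7d.png

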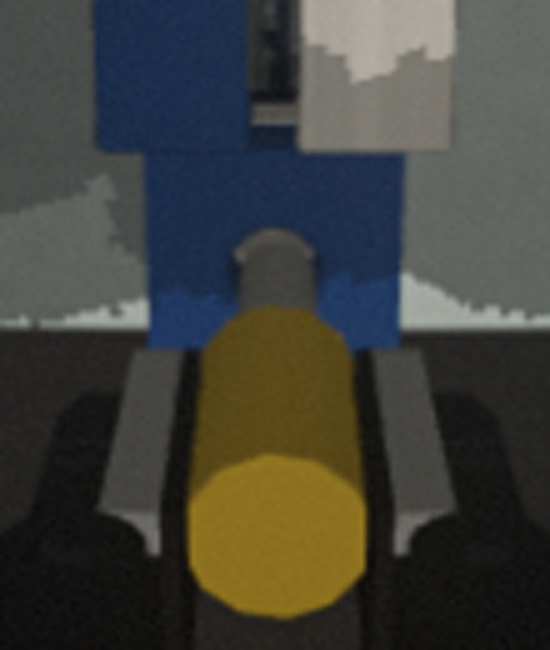

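The tip is in the upper hole with no contact force. I'll keep going.

Request:
drive_tool(plan="-1 0 3 0 0 0 0; -1 0 3 0 0 0 0; -1 0 3 0 0 0 0; -1 0 0 0 0 0 0")

```text
clock: 16.52
tcp_pos: [0.5877, -0.0585, 0.1086]
orientation: [0.7, -0.7, 0.098, -0.098]
wrist_force: [-0.5, 0.0, -0.9]
finger_gap: 0.0162
```

```bash
python3 - <<'E'
from h import *
to((.5874,-.0586,.0856))
E
```

```text
t 16.52 tcp [ 0.5877 -0.0585  0.1086] F [-0.5  0.  -0.9] gap 0.0162 q [-0.24  0.42 -0.16  0.99  0.    1.61]
shift [-0.3 23.  -0.2] rot [-0.  0.  0.]
```

Request:
drive_tool(plan="-1 0 3 0 0 0 0; -1 0 3 0 0 0 0; -1 0 0 0 0 0 0")

```text
clock: 16.9
tcp_pos: [0.5878, -0.0585, 0.1022]
orientation: [0.7, -0.7, 0.098, -0.098]
wrist_force: [0.1, -0.2, -0.8]
finger_gap: 0.0165
```

```bash
python3 - <<'E'
from h import *
to((.5874,-.0586,.0856))
E
```

```text
t 16.9 tcp [ 0.5878 -0.0585  0.1022] F [ 0.1 -0.2 -0.8] gap 0.0165 q [-0.24  0.43 -0.17  0.97  0.    1.61]
shift [-0.3 16.6 -0.2] rot [-0.  0.  0.]
```

Request:
drive_tool(plan="-1 -0.3 4 0 0 0 0; -1 0 3 0 0 0 0; -1 0 3 0 0 0 0; -1 0 0 0 0 0 0")

```text
clock: 17.4
tcp_pos: [0.5874, -0.0583, 0.0914]
orientation: [0.7, -0.7, 0.098, -0.098]
wrist_force: [-0.0, 0.4, -0.8]
finger_gap: 0.016
```

Request:
drive_tool(plan="-1 0 3 0 0 0 0; -1 0 2 0 0 0 0; -1 0 0 0 0 0 0")

```text
clock: 17.77
tcp_pos: [0.5875, -0.0584, 0.0861]
orientation: [0.7, -0.7, 0.098, -0.098]
wrist_force: [-0.1, 0.5, -0.8]
finger_gap: 0.0159
```

Request:
drive_tool(plan="-1 0 2 0 0 0 0; -1 0 2 0 0 0 0; -1 0 2 0 0 0 0")

```text
clock: 18.15
tcp_pos: [0.5878, -0.0584, 0.0854]
orientation: [-0.7, 0.7, -0.096, 0.099]
wrist_force: [-6.3, 1.4, 13.1]
finger_gap: 0.0164
```

The pin bottomed out at TCP z 0.0854 with 13 N, against 0.0856 expected, so its tip is about 16 mm above the table. Releasing and backing up.

Request:
drive_tool(plan="-1 0 -1 0 0 0 0; 1 0 0 0 0 0 0; 1 0 0 0 0 0 0; 1 0 0 0 0 0 0; 1 0 0 0 0 0 0; 1 0 -20 0 0 0 0; 1 0 -30 0 0 0 0; 1 0 0 0 0 0 0")

```text
clock: 19.15
tcp_pos: [0.5876, -0.0584, 0.1369]
orientation: [-0.7, 0.7, -0.097, 0.098]
wrist_force: [-0.4, 0.1, -0.3]
finger_gap: 0.085
```

```bash
python3 - <<'E'
from h import *
to(jig(0,-.015,.13)); snap('wrist','w8');crop('w8',120,60,400,320,2.3,'w8d')
z=load('w8');im=z['im'].astype(int);mk=(im[...,0]>120)&(im[...,1]>90)&(im[...,2]<70);v,u=np.nonzero(mk);print(u.mean(),v.mean())
E
```

```text
t 19.15 tcp [ 0.5876 -0.0584  0.1369] F [-0.4  0.1 -0.3] gap 0.085 q [-0.24  0.4  -0.12  1.05  0.    1.61]
shift [-0.3  6.9 62.8] rot [-0.   0.   0.1]
198.85447263017357 176.03871829105475
```

View pics/w8d.png

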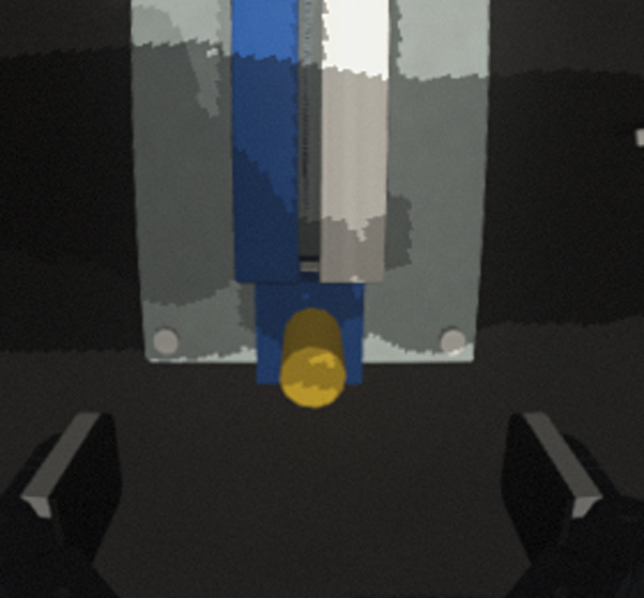

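The pin stands with its head at (313,360) on the blue lug, and the open pads are clear. Next I'll move over the middle of the jaws.

Request:
drive_tool(plan="1 0 -2 30 0 0 0; 1 0 0 30 0 0 0; 1 0 0 2 0 0 0; 1 0 0 0 0 0 0")

```text
clock: 19.7
tcp_pos: [0.6013, 0.0022, 0.1322]
orientation: [-0.7, 0.7, -0.101, 0.096]
wrist_force: [0.4, -0.9, -0.7]
finger_gap: 0.0856
```

```bash
python3 - <<'E'
from h import *
to(jig(0,-.015,.05)); snap('wrist','w9'); snap('side','side9');crop('side9',220,150,320,260,5,'s9')
E
```

```text
t 19.7 tcp [0.6013 0.0022 0.1322] F [ 0.4 -0.9 -0.7] gap 0.0856 q [-0.13  0.43 -0.09  1.06 -0.    1.72]
shift [ 3.7 82.2  0.9] rot [ 0.1 -0.1 -0.4]
```

View pics/w9.png

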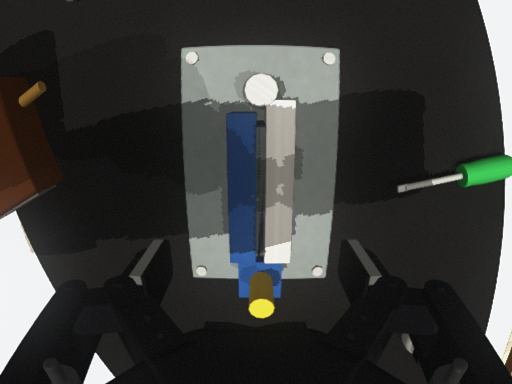

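View pics/s9.png

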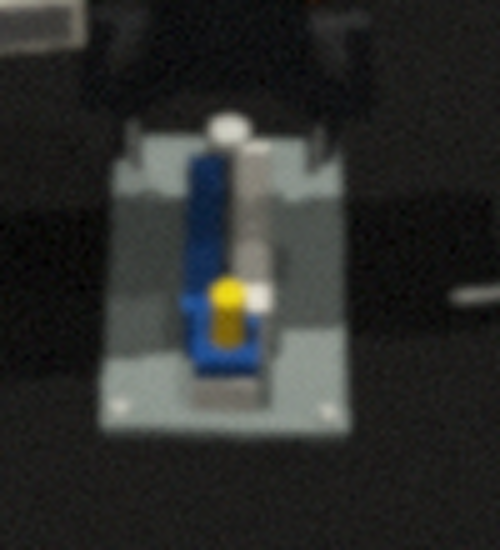

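The side crop shows the yellow head at (228,315) sitting flush on the blue lug, with the jaws shut. Descending astride the jaws.

Request:
drive_tool(plan="1 3 15 1 0 0 -0.4; 1 1 20 0 0 0 0; 1 0 15 0 0 0 0; 1 0 0 0 0 0 0")

```text
clock: 20.3
tcp_pos: [0.605, -0.0018, 0.081]
orientation: [-0.699, 0.701, -0.1, 0.1]
wrist_force: [-0.3, 0.5, 0.7]
finger_gap: 0.0854
```

```bash
python3 - <<'E'
from h import *
to(jig(0,-.015,.05))
z=load('side9');u,v=220+229.5/5-.5,150+293/5-.5;print('head top',px(z,u,v),pz(z,u,v,.09))
E
```

```text
t 20.3 tcp [ 0.605  -0.0018  0.081 ] F [-0.3  0.5  0.7] gap 0.0854 q [-0.13  0.47 -0.16  0.94 -0.    1.72]
shift [-1.6 31.   3.6] rot [ 0.1 -0.4  0. ]
head top [ 0.58708452 -0.05807124  0.08975654] [ 0.58702601 -0.05826462  0.09      ]
```

Head top z is 0.0898 against 0.090 expected, so the pin is fully home. On down.

Request:
drive_tool(plan="1 -1.5 10 2 0 -0.4 0; 1 0 10 0 0 0 0; 1 0 8 0 0 0 0; 1 0 0 0 0 0 0")

```text
clock: 20.8
tcp_pos: [0.6048, 0.0003, 0.0523]
orientation: [-0.7, 0.701, -0.097, 0.098]
wrist_force: [0.5, -0.6, 0.1]
finger_gap: 0.0856
```

```bash
python3 - <<'E'
from h import *
to(jig(0,-.015,.05)); snap('wrist','w10')
E
```

```text
t 20.8 tcp [6.048e-01 3.000e-04 5.230e-02] F [ 0.5 -0.6  0.1] gap 0.0856 q [-0.13  0.5  -0.19  0.88 -0.    1.72]
shift [-0.8  2.3  1.6] rot [0.1 0.1 0.1]
```

View pics/w10.png

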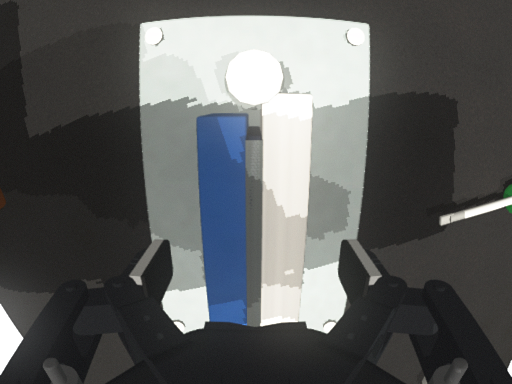

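The pads at (170,270) and (342,270) straddle the two jaws evenly. I'll squeeze.

Request:
drive_tool(plan="1 -0.8 2 1.5 0 0 0; -1 0 0 0 0 0 0; -1 0 0 0 0 0 0; -1 0 0 0 0 0 0; -1 0 0 0 0 0 0; -1 0 0 0 0 0 0", grip_force=50)

```text
clock: 21.6
tcp_pos: [0.6047, 0.0023, 0.0518]
orientation: [-0.7, 0.701, -0.096, 0.099]
wrist_force: [-0.3, 0.3, 1.1]
finger_gap: 0.0448
```

```bash
python3 - <<'E'
from h import *
to(jig(0,-.015,.05)); snap('wrist','w11');snap('side','s11');crop('s11',180,100,340,260,4,'s11c');print(monitor.get_state()['ft_torque'])
E
```

```text
t 21.6 tcp [0.6047 0.0023 0.0518] F [-0.3  0.3  1.1] gap 0.0448 q [-0.13  0.5  -0.19  0.88 -0.    1.72]
shift [-0.2  1.8 -0.3] rot [0.1 0.1 0.2]
[ 0.14828495  0.43090706 -0.04120945]
```

View pics/w11.png

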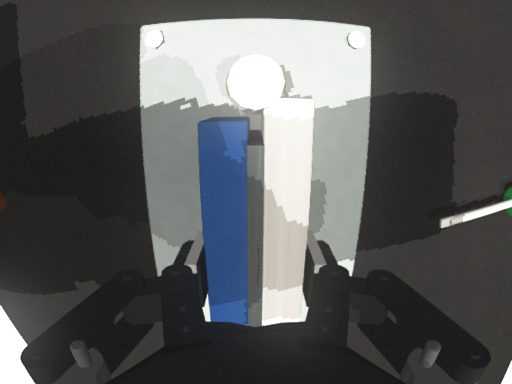

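View pics/s11c.png

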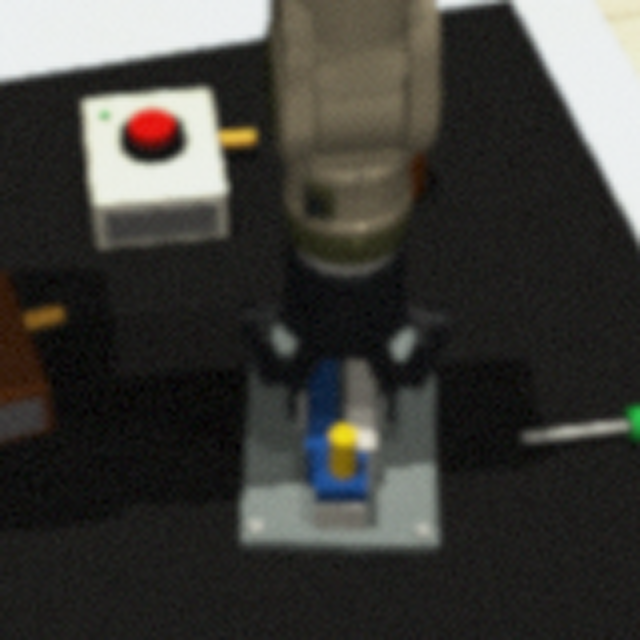

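The fingers hold both jaws (gap 44.8 mm on 46 mm, wrist force about 1 N), and the pin is still home. One hold row, then hand in.

Request:
drive_tool(plan="-1 0 0 0 0 0 0; -1 0 0 0 0 0 0")

```text
clock: 21.95
tcp_pos: [0.6047, 0.0023, 0.0518]
orientation: [-0.7, 0.701, -0.096, 0.099]
wrist_force: [-0.2, 0.1, 0.4]
finger_gap: 0.0451
```

```bash
python3 -c "
from h import *
print(job.hand_in());s=monitor.get_state();print(s['clock'],s['finger_gap'],s['wrist_force'])"
```

```text
the job is handed in; nothing more can be done
None
the job is handed in; nothing more can be done
```

The job is done in the order asked and handed in at about 22 s, with the gripper still squeezing both jaws.

- **Button:** I pressed the red button on the white box to its stop, about 6 mm of travel with 23 N at the stop. The picture afterwards showed it back up. No picture shows whether the vacuum actually started.
- **Jaw:** I pushed the blue jaw to its hard stop, and the top view showed it shut along the panel.
- **Pin:** It seated with 13 N at TCP z 0.0854 (0.0856 expected). After release the head top measured z 0.0898 (0.090 expected), so it is fully home.
- **Squeeze:** The grip is set to 50 N from outside across both jaws. The gap reads 45 mm against 46 mm nominal; the gripper also read about 1–2 mm small on the 18 mm pin head.
- **Bystanders:** I never touched the bottle, jar or screwdriver. I did not re-measure where they stand at the end.

No check failed. Hole estimates from the different cameras disagreed by 1–2 mm, so I aligned the pin using the wrist camera's view of pin and hole together.

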